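# Slide a test coupon under the spring clip of a reflectance reader

## Robot

A 6-joint arm with a two-finger parallel gripper is mounted at the origin on the work surface; the furniture and walls round the work are solid. World frame = base frame: x ahead of the robot, y to its left, z up, the work surface at z = 0. Lengths are in m, angles in rad, forces in N, time in s.
With the tool pointing down it reaches from about 0.325 to 0.85 m from the base axis. Payload 15.5 kg.
Tool frame: the origin (TCP) lies on the mounting face of the last link; the fingertips stand 191 mm ahead of it and the grasp point (between the pads) lies 172 mm ahead of it; z points along the fingers, y is the line along which they close (so a half turn about z gives the same grasp; the last joint's range is limited). The gripper opens to 91 mm and grips with 3 to 60 N. Pads are 32 mm wide; open, the fingers measure 118 mm over their backs; the gripper's body (76 mm by 178 mm) begins 60 mm behind the grasp point.
Start: joints at [1.014, 0.494, 1.345, -0, 1.302, -0.096], TCP at [0.278, 0.56, 0.405] pointing down, gripper open.
Joint ranges: [-2.91, 2.91], [-0.82, 2.16], [0.22, 2.67], [-1.22, 4.37], [0.12, 2.79], [-3.08, 3.08]. Speed limits (rad/s): [1.89, 1.89, 2.57, 3.01, 3.01, 3.01].

## Interface

Orientations are given as a unit quaternion [w, x, y, z].
In Python, from plant import * gives the robot as it stands. Calls block until the motion is done:
- reach(position, orientation): joint-space move of the TCP to a pose.
- servo_line(position, frame=None, max_speed=0.15, stop_force=None): straight line of the TCP; frame=None keeps the orientation; max_speed is the mean speed in m/s. With stop_force (N) it stops when the force on the tool has changed by that much, and returns True; else False.
- set_joints(angles): joint-space move.
- open_jaws() and grab(): open the fingers fully, or close them until they stop; the grip force is fixed at half the most.
- wait(seconds).
- solve_ik(position, orientation): joint angles nearest the present ones, or None.
- observe(): the state.
- capture(name): name is "scene" or "top" or "wrist"; returns a dict with "image" (400x640x3 uint8, red, green, blue), "vfov" (degrees; the focal length in pixels is half the picture's height over the tangent of half this angle, whatever the lens; pixels are square), "cx", "cy" (the principal point, pixels), "eye" and "orientation" of the camera in the world; the wrist camera has in their place "tool_from_camera" (4x4, takes a point from camera to tool coordinates, whose origin is the TCP and whose axes are the flange's). Camera axes: x right, y down, z forward; pixel columns grow to the right and rows downward; lengths in m; the calibration is good to about 2 mm. The wrist camera is an equidistant fisheye: a pixel r from the principal point sees the ray r / f radians off the axis. A picture is of the moment at which its call begins: read the wrist's pose just before it. There is no depth.
A pose or a line that the arm cannot do raises MotionError and nothing moves.
- sign_off(): hands the job in; it is judged then, once.
Trained networks look in the newest picture that a camera, given by its name, has taken for a name from the list of things; names that differ only in an ending like _2 or _b are one class to them, and where a whole thing is asked for, a point or a joint stands for the part that bears it (a point fixed in the world has none). Each returns a list of dicts, best first, with "score" (0 to 1); they miss things now and then, are a little off and sometimes report something else, mostly with a low value. They report only what shows in the picture. A call takes as long as a camera call.
- boxes_of(thing, camera): "xy" ([column, row] in pixels, amid what is visible of it).
The state is a dict: "time": time; "joints": joint angles; "joint_vel": joint speeds; "tau": joint torques, N m; "tool_pos": TCP position; "eef_rot": TCP orientation; "contact_force": force on the tool from outside, world axes, zero at the start; "torque": the same for the moment, N m; "opening": finger opening in m; "grip_force": force on a finger pad.
Only numpy, scipy, OpenCV 4.12 (cv2) and the standard library are available. Lean on these libraries where they do the work, as an engineer would, in place of code of your own. Each camera call takes 0.05 s, during which the arm holds its last target. There are 200 camera calls.

## Task

Load the steel test coupon that lies on the reader's slide bed: with one fingertip press the spring clip's long bar down and keep it down, so that the clip's nose is up, and while you hold it push the coupon with the other fingertip along the bed, beneath the nose, until it is fully home against the end stop. Only then let the bar up, so that the clip comes down on the coupon and holds it over the port, and finish clear. Only press and push: do not pick the coupon up, and leave the spare coupon, the tweezers, the glassware and the other things round the reader where they are.

Things in the scene. Friction and masses are not known exactly. Their poses are not given: they have to be found in the camera images.
- reader: Flat white bench reader, 225 x 130 mm, fixed. Positions (x, y, z) below are in its frame, in mm: origin on the bench; x along the slide bed to the end stop, away from the robot; y left across the bed; z up. Slide bed: steel strip on top, surface at z = 45, 60 mm wide about y = 0, x = -124 to 28. Left of it the hinge rod, then the press bar over a ledge at z = 33.5. Console behind the stop, to z = 75.
- seat (a point): Centre of the measuring port in the slide bed, at (8, 0, 45) of the reader, axes as the reader's. When home, the coupon's origin lies on this point. Two guides 6 mm high flank the coupon's path: 39 mm apart inside from x = -20 to 30, flaring to about 50 mm apart at x = -72; none before that.
- stop_face (a point): Middle of the end stop's face at bed height, (28, 0, 45) of the reader; the stop is 7 mm high and 50 mm wide. The coupon is home when its front face meets it.
- clip (a joint): Spring clip, a rocker on the hinge rod: 0 rad = at rest, 0.36 = bar fully down (firm limit). Pressing the bar on the left lifts the nose over the port. Nose pad above the bed: 2 mm at rest, 8 mm at 0.16 rad (lying on the coupon), 9.5 mm at 0.2, 15 mm at 0.36. The spring takes about 4 N at mid-bar to start, 7 N fully down, and shuts the clip when the bar is let go.
- nose (a point): Underside of the clip's nose pad, at (8, 0, 47) of the reader at rest. The nose and its arm are 12 mm wide (x = 2 to 14) and reach over the bed from the hinge rod at the left (rod at y = 37, z = 56, from x = -113 to 23, parts on it up to z = 63). Nose arm's highest part with the bar down: about z = 75.
- press_bar (a point): Middle of the top of the clip's press bar, a smooth steel strip 105 mm long (x = -106 to -1), 28 mm wide (y = 51 to 79). A fingertip may press anywhere along it and slide along it. At rest this point is at (-53.5, 66, 58.4) of the reader, the bar sloping up 0.36 rad to its outer edge (z = 63); fully down it is at (-53.5, 65, 48), level, 3 mm higher than the slide bed.
- coupon: The coupon to load: flat bare dark-steel plate, 40 mm (its x) by 36 mm (its y) by 8 mm thick, 90 g, a 5 mm hole near its rear edge, lying on the slide bed in the flared mouth of the guides, short of the nose. Origin: centre of its underside; its x points along the bed to the stop. The rear face, to be pushed, is at its x = -20 mm.
- spare_coupon: Second coupon, the same as the first, 40 x 36 x 8 mm, lying on the bench at the reader's right side (not on the slide bed). Bystander. Origin: centre of its underside.
- tweezers: Steel tweezers, 141 mm long and 9 mm high, lying flat on the bench to the right of the reader. Bystander.
- vial: Small brown screw-cap vial, 33 mm across and 58 mm tall, on the bench to the right of the reader. Bystander.
- weighing_bottle: Small glass weighing bottle with a knobbed lid, 36 mm across and 60 mm tall, to the left of the reader. Bystander.
- measure: Small conical glass measure on a foot, 43 mm across and 76 mm tall, to the left of the reader. Bystander.
- marker: Black felt marker, 132 mm long and 14 mm thick, lying near the right front. Bystander.

How it is judged:
By the outcome, as a careful person would: the job done as asked, in the order asked, and still so for the second after the job is handed in, with the robot touching nothing.
It also fails if it takes over 38 s, if anything falls off the work surface, if the arm or the gripper's body presses on something with over 40 N, if the wrist force passes 120 N, or if a joint passes its speed limit or range.

## Working session

There is one attempt and no reset: what is moved stays moved. The work goes in short steps, each a Python script; the robot and the scene stay as the last script left them, time stands still between calls to the robot, and variables do not carry over. Pictures are saved under pics/ and viewed, at most 10 in all, crops included, and the job is handed in when it is done.

```bash
ls; mkdir -p pics; python3 - <<'E'
from plant import *
import cv2
s=observe();print(s['time'],s['tool_pos'],s['eef_rot'],s['opening'])
for n in ("scene","top"):
    c=capture(n);cv2.imwrite(f"pics/{n}0.png",c["image"][:,:,::-1]);print(n,{k:v for k,v in c.items() if k!="image"})
    for t in ("reader","coupon","clip","nose","press_bar","spare_coupon","weighing_bottle","measure","vial","marker","tweezers"):
        print(t,[(d["xy"],round(d["score"],2)) for d in boxes_of(t,n)[:3]])
E
```

```text
pics
0.0 [0.27838398 0.55940123 0.40413139] [-1.97497099e-04  2.28846774e-01  9.73462258e-01 -5.89513345e-04] 0.09112881701898543
scene {'vfov': 42.63716885788939, 'cx': 320.9736012838844, 'cy': 194.97525565744328, 'eye': array([0.38483237, 0.59851746, 1.21717911]), 'orientation': array([ 0.01982617, -0.09423606,  0.967357  , -0.2344076 ])}
reader [([302.6, 227.7], 0.65), ([277.2, 263.8], 0.27)]
coupon [([324.9, 215.3], 0.8), ([301.9, 229.3], 0.37)]
clip [([307.5, 238.7], 0.79)]
nose [([307.5, 236.8], 0.94)]
press_bar [([310.6, 234.2], 0.66), ([384.2, 143.9], 0.52)]
spare_coupon [([315.2, 189.8], 0.66)]
weighing_bottle [([305.6, 269.3], 0.54)]
measure [([279.4, 266.2], 0.91), ([311.5, 232.8], 0.28)]
vial [([294.5, 184.1], 0.59)]
marker [([384.2, 142.8], 0.71)]
tweezers [([372.1, 204.2], 0.7)]
top {'vfov': 45.35545984144868, 'cx': 326.1682083111407, 'cy': 198.1929894247507, 'eye': array([0.45077916, 0.00967486, 1.04620211]), 'orientation': array([ 0.02325352, -0.69830214,  0.71538722, -0.00738408])}
reader [([303.4, 186.3], 0.86), ([438.1, 264.6], 0.23)]
coupon [([310.8, 211.8], 0.83)]
clip [([280.3, 199.0], 0.81), ([298.7, 186.0], 0.66)]
nose [([277.6, 197.8], 0.71)]
press_bar [([279.8, 200.2], 0.71)]
spare_coupon [([353.8, 191.7], 0.66)]
weighing_bottle [([249.2, 202.4], 0.62), ([280.3, 198.4], 0.48)]
measure [([242.4, 172.0], 0.64), ([438.2, 260.7], 0.33)]
vial [([353.6, 157.8], 0.7), ([280.0, 199.8], 0.23)]
marker [([437.2, 265.2], 0.72), ([352.7, 188.5], 0.69)]
tweezers []
```

```bash
python3 - <<'E'
import cv2
a=cv2.imread("pics/top0.png")[110:290,200:460];cv2.imwrite("pics/topc.png",cv2.resize(a,None,fx=3,fy=3,interpolation=cv2.INTER_CUBIC))
E
```

```text
(no output)
```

View pics/topc.png

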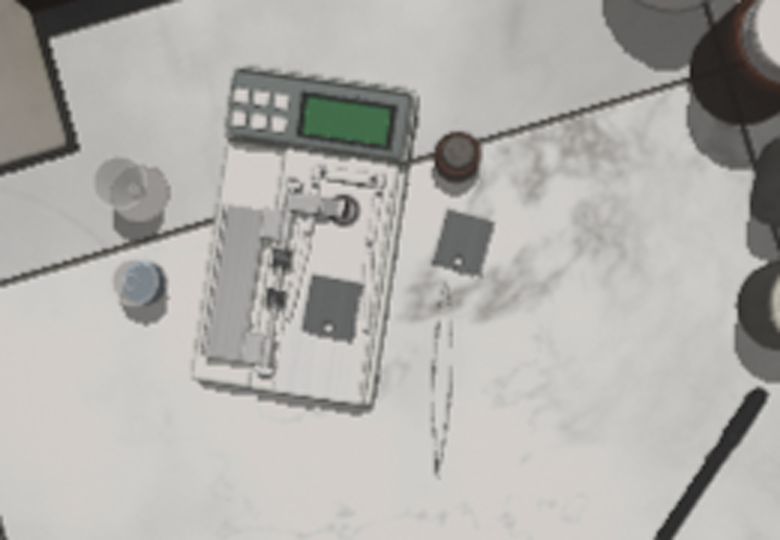

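The crop shows the reader with its console at the top, the press bar on the left (crop 207–262, 207–362), the nose and port at about (345, 208), and the coupon at about (332, 308). The spare coupon, tweezers and vial are to its right. Next I'll fit a rough pose and then look from close by with the wrist camera.

```bash
cat > h.py <<'E'
from plant import *
import numpy as np, cv2
from scipy.spatial.transform import Rotation as R
from scipy.optimize import least_squares
def rq(q): return R.from_quat(np.roll(q,-1))
def qr(r): return np.roll(r.as_quat(),1)
def project(P,c,T=None):
    """world pts -> px; T=(pos,R) of tool for the wrist camera"""
    f=200/np.tan(np.radians(c["vfov"])/2)
    if T is None: p=rq(c["orientation"]).inv().apply(P-c["eye"]); uv=p[:,:2]/p[:,2:]
    else:
        M=c["tool_from_camera"]; p=(T[1].inv().apply(P-T[0])-M[:3,3])@M[:3,:3]
        n=np.linalg.norm(p[:,:2],axis=1,keepdims=True); uv=p[:,:2]/n*np.arctan2(n,p[:,2:])
    return uv*f+[c["cx"],c["cy"]]
def r2w(P,s): # reader mm -> world m, s=(x,y,yaw)
    P=np.atleast_2d(P)/1000.; return R.from_euler('z',s[2]).apply(P)+[s[0],s[1],0]
def fit(obj,px,c,T=None,s0=(.45,.1,0)):
    r=least_squares(lambda s:(project(r2w(obj,s),c,T)-px).ravel(),s0,loss='soft_l1')
    return r.x,(project(r2w(obj,r.x),c,T)-px).round(1)
E
python3 - <<'E'
from h import *
c=capture("top")
obj=[(-1,79,63.3),(-106,79,63.3),(-106,53,53.5),(8,0,50)]
cp=np.array([(228,207),(207,360),(243,362),(345,208)])
px=(cp+.5)/3-.5+[200,110]
s,r=fit(obj,px,c);print(s,np.degrees(s[2]),r)
cen=r2w((-40,20,0),s)[0]
R0=R.from_euler('z',s[2])*R.from_matrix(np.array([[0,1,0],[1,0,0],[0,0,-1.]]))
cur=rq(observe()['eef_rot'])
for k in (0,np.pi):
    for w in (0,):
        q=qr(R0*R.from_euler('z',k)); print(k,solve_ik([cen[0]-.0,cen[1],.36],q))
w=capture("wrist");print(w["tool_from_camera"],w["vfov"],w["cx"],w["cy"])
for a in range(-40,50,20):
  for b in (0,180):
    q=qr(R.from_euler('z',s[2]+np.radians(a+b))*R0*R.from_euler('z',0)); j=solve_ik([cen[0],cen[1],.24],q);print(a,b,None if j is None else np.round(j,2))
E
```

```text
[ 0.52563181  0.05668045 -0.15686222] -8.987543069107717 [[-0.2 -0.2]
 [-0.2 -0.7]
 [ 0.9  0.2]
 [-0.4  0.7]]
0 [ 4.70126288e-02  3.69337330e-01  1.71413228e+00 -4.44089210e-16
  1.05812304e+00  2.03874847e-01]
3.141592653589793 [ 4.70126288e-02  3.69337330e-01  1.71413228e+00 -4.44089210e-16
  1.05812304e+00 -2.93771781e+00]
[[ 4.12434541e-04 -9.72078541e-01 -2.34655363e-01  6.69252747e-02]
 [ 9.99999797e-01  5.14827366e-04 -3.75095525e-04 -1.37268886e-04]
 [ 4.85429314e-04 -2.34655161e-01  9.72078556e-01  1.91536290e-02]
 [ 0.00000000e+00  0.00000000e+00  0.00000000e+00  1.00000000e+00]] 65.70646984690485 318.1408832676987 196.4683953854488
-40 0 [ 0.05  0.56  1.83 -0.    0.75  1.06]
-40 180 [ 0.05  0.56  1.83 -0.    0.75 -2.08]
-20 0 [ 0.05  0.56  1.83 -0.    0.75  0.71]
-20 180 [ 0.05  0.56  1.83 -0.    0.75 -2.43]
0 0 [ 0.05  0.56  1.83 -0.    0.75  0.36]
0 180 [ 0.05  0.56  1.83 -0.    0.75 -2.78]
20 0 [ 0.05  0.56  1.83 -0.    0.75  0.01]
20 180 None
40 0 [ 0.05  0.56  1.83 -0.    0.75 -0.34]
40 180 [ 0.05  0.56  1.83 -0.    0.75  2.8 ]
```

```bash
cat >> h.py <<'E'
D=np.diag([1.,-1,-1])
def tool(s,th=0,pitch=0,roll=0):
    """tool x -> reader +x; th>0: left finger behind; pitch>0: front edge low; roll>0: right finger up (deg)"""
    return R.from_euler('z',s[2])*R.from_euler('z',th,degrees=True)*R.from_euler('y',pitch,degrees=True)*R.from_euler('x',-roll,degrees=True)*R.from_matrix(D)
E
python3 - <<'E'
from h import *
s=[.5256,.0567,-.1569]
q=qr(tool(s));p=r2w((-40,20,330),s)[0]
print(solve_ik(p,q)); reach(p,q)
o=observe();print(o['time'],o['tool_pos'],p,o['joints'])
c=capture("wrist");im=c["image"][:,:,::-1].copy();cv2.imwrite("pics/w0.png",im)
np.savez("w0.npz",pos=o['tool_pos'],q=o['eef_rot'])
T=(o['tool_pos'],rq(o['eef_rot']))
for t in ("reader","coupon","clip","nose","press_bar"): print(t,[(d["xy"],round(d["score"],2)) for d in boxes_of(t,"wrist")[:2]])
P=np.array([(-1,79,63.3),(-106,79,63.3),(-106,53,53.5),(-1,53,53.5),(8,0,47),(28,25,52),(28,-25,52),(-124,30,45),(-124,-30,45)])
uv=project(r2w(P,s),c,T);print(uv.round(0))
S=2;im=cv2.resize(im,None,fx=S,fy=S,interpolation=cv2.INTER_CUBIC)
for u in uv: cv2.circle(im,tuple(int(v*S) for v in u),3,(0,0,255),1)
x0,y0=np.clip(uv.mean(0)*S-[400,300],0,[480,200]).astype(int);print(x0,y0)
cv2.imwrite("pics/w0c.png",im[y0:y0+600,x0:x0+800])
E
```

```text
[ 4.70580014e-02  4.11374953e-01  1.74908663e+00 -4.44089210e-16
  9.81131068e-01  1.77475433e+00]
3.2083 [0.48931258 0.0832124  0.33009864] [0.48921648 0.08270461 0.33      ] [4.80386233e-02 4.11389443e-01 1.74867019e+00 1.45239335e-04
 9.81252763e-01 1.77400832e+00]
reader [([306.7, 131.0], 0.87), ([198.8, 209.6], 0.52)]
coupon [([338.5, 218.8], 0.91)]
clip [([271.2, 180.6], 0.81), ([177.1, 150.9], 0.67)]
nose [([270.2, 179.9], 0.79)]
press_bar [([267.0, 178.9], 0.77)]
[[247. 155.]
 [254. 272.]
 [283. 268.]
 [280. 154.]
 [343. 143.]
 [313. 119.]
 [373. 120.]
 [308. 281.]
 [370. 280.]]
215 98
```

View pics/w0c.png

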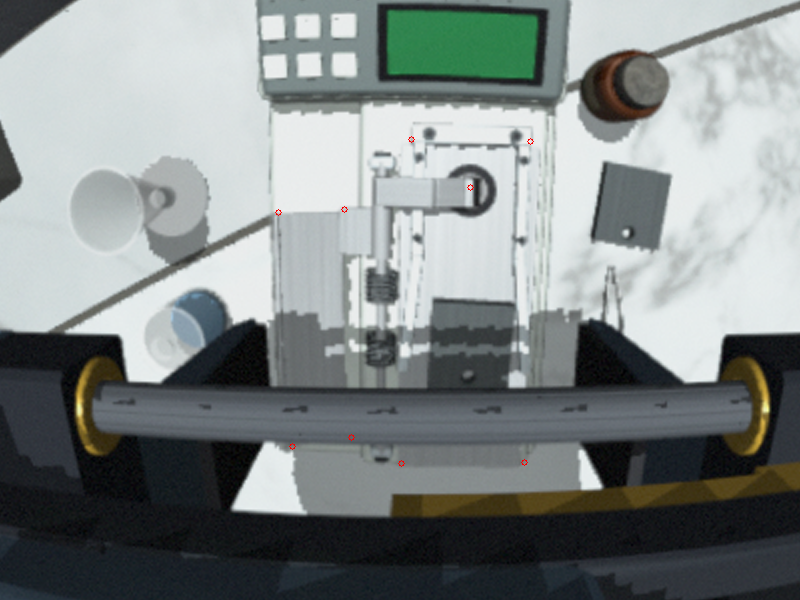

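The overlay fits within a few pixels: the bar's far corner is at crop (278, 212), the stop at rows 125–145, and the coupon's front edge at row 301. The gripper hides the near half, so I'll take a second view from further back.

```bash
python3 - <<'E'
from h import *
s=[.5256,.0567,-.1569]
q=qr(tool(s));p=r2w((-135,20,310),s)[0]
servo_line(p,None,.2); wait(.3)
o=observe();print(o['time'],o['tool_pos'],p)
c=capture("wrist");im=c["image"][:,:,::-1].copy();cv2.imwrite("pics/w1.png",im)
T=(o['tool_pos'],rq(o['eef_rot']))
import pickle;pickle.dump((c,o),open("w1.pkl","wb"))
print(boxes_of("coupon","wrist")[:1])
P=np.array([(-1,79,63.3),(-106,79,63.3),(-106,53,53.5),(-1,53,53.5),(28,25,52),(28,-25,52),(-124,30,45),(-124,-30,45),(28,30,45),(28,-30,45)])
uv=project(r2w(P,s),c,T);print(uv.round(1))
S=4;im=cv2.resize(im,None,fx=S,fy=S,interpolation=cv2.INTER_CUBIC)
for u in uv: cv2.circle(im,tuple(int((v+.5)*S) for v in u),3,(0,0,255),1)
x0,y0=np.clip((uv.min(0)+uv.max(0))/2*S-[400,300],0,[1760,1000]).astype(int);print(x0,y0)
cv2.imwrite("pics/w1c.png",im[y0:y0+600,x0:x0+800])
E
```

```text
4.4417 [0.39602856 0.09745428 0.31004813] [0.39538342 0.09754903 0.31      ]
[{'xy': [344.5, 107.5], 'score': 0.73}]
[[239.4  35.5]
 [240.6 172.4]
 [276.  170.1]
 [275.4  36.7]
 [312.    2.8]
 [375.4   4.8]
 [306.  190.2]
 [379.  190.3]
 [305.9   5.9]
 [380.    8.2]]
838 86
```

View pics/w1c.png

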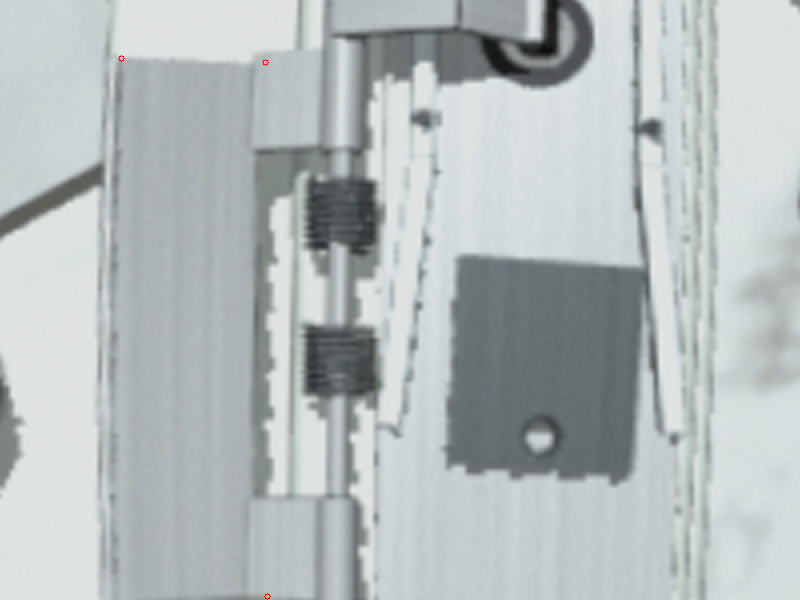

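The view is clear. The bar's far-left corner is at crop (121, 58), exactly as predicted, the near-inner corner at (267, 598), the port at (540, 38), the guide mouths at (390, 432) and (673, 437), and the coupon from (455, 256) to (630, 480), slightly yawed.

```bash
python3 - <<'E'
from h import *
import pickle
c,o=pickle.load(open("w1.pkl","rb"));T=(o['tool_pos'],rq(o['eef_rot']))
g=cv2.GaussianBlur(cv2.cvtColor(c["image"],cv2.COLOR_RGB2GRAY),(1,5),0).astype(float)
for r in (50,80,110,140,160): print(r,g[r,232:246].astype(int))
for r in (135,150,160): print(r,g[r,300:312].astype(int),g[r,374:386].astype(int))
u=lambda x,y:((x+838)/4-.5+.0,(y+86)/4-.5)
px=np.array([u(121,58),u(267,598),u(390,432),u(673,437),u(540,38)])
obj=[(-1,79,63.3),(-106,53,53.5),(-72,25,51),(-72,-25,51),(8,0,45)]
s,r=fit(obj,px,c,T);print(s,r)
# coupon: four top corners z=53
cc=np.array([u(456,256),u(640,268),u(629,480),u(447,466)])
def res(k):
    a=R.from_euler('z',k[2]).apply(np.array([(20,18,53),(20,-18,53),(-20,-18,53),(-20,18,53.])]))+[k[0],k[1],0]
    return (project(r2w(a,s),c,T)-cc).ravel()
k=least_squares(res,(-60,0,0));print(k.x,np.degrees(k.x[2]),k.fun.round(1))
E
```

```text
File "<stdin>", line 14
    a=R.from_euler('z',k[2]).apply(np.array([(20,18,53),(20,-18,53),(-20,-18,53),(-20,18,53.])]))+[k[0],k[1],0]
                                                                                            ^
SyntaxError: closing parenthesis ']' does not match opening parenthesis '('
```

```bash
python3 - <<'E'
from h import *
import pickle
c,o=pickle.load(open("w1.pkl","rb"));T=(o['tool_pos'],rq(o['eef_rot']))
g=cv2.GaussianBlur(cv2.cvtColor(c["image"],cv2.COLOR_RGB2GRAY),(1,5),0).astype(float)
for r in (50,80,110,140,160): print(r,g[r,232:246].astype(int))
for r in (135,150,160): print(r,g[r,300:312].astype(int),g[r,374:386].astype(int))
u=lambda x,y:((x+838)/4-.5+.0,(y+86)/4-.5)
px=np.array([u(121,58),u(267,598),u(390,432),u(673,437),u(540,38)])
obj=[(-1,79,63.3),(-106,53,53.5),(-72,25,51),(-72,-25,51),(8,0,45)]
s,r=fit(obj,px,c,T);print(s,r)
cc=np.array([u(456,256),u(640,268),u(629,480),u(447,466)])
def res(k):
    a=R.from_euler('z',k[2]).apply(np.array([(20,18,53),(20,-18,53),(-20,-18,53),(-20,18,53.)]))+[k[0],k[1],0]
    return (project(r2w(a,s),c,T)-cc).ravel()
k=least_squares(res,(-60,0,0));print(k.x,np.degrees(k.x[2]),k.fun.round(1))
E
```

```text
50 [211 210 205 161 187 187 151 159 175 176 176 171 170 172]
80 [224 217 188 180 214 162 170 180 180 178 175 172 172 177]
110 [225 220 161 201 183 156 167 182 183 180 176 173 176 177]
140 [225 217 167 203 186 167 173 183 184 180 177 174 175 175]
160 [224 222 189 165 188 163 161 179 183 180 176 175 173 174]
135 [226 225 215 155 194 212 215 215 212 210 211 212] [201 200 200 200 194 214 214 197 189 209 211 193]
150 [190 223 213 155 194 209 211 212 207 206 208 210] [202 197 198 198 192 193 198 187 187 207 197 172]
160 [209 224 221 201 206 209 210 208 204 205 208 208] [198 199 198 179 181 206 186 158 207 207 189 188]
[ 0.52373403  0.0566188  -0.17155916] [[ 0.6  0.8]
 [-1.2  0.9]
 [ 4.5 -1.2]
 [-1.9 -0.8]
 [ 0.2  0.1]]
[-5.98010144e+01 -7.61646525e-01 -3.31344213e-02] -1.898462495644014 [-0.4  0.5  0.6  0.7  0.4 -1.  -0.7 -0.2]
```

```bash
python3 - <<'E'
from h import *
import pickle
c,o=pickle.load(open("w1.pkl","rb"));T=(o['tool_pos'],rq(o['eef_rot']))
u=lambda x,y:((x+838)/4-.5,(y+86)/4-.5)
px=np.array([u(121,58),u(267,598),u(540,38)]);obj=[(-1,79.1,63.3),(-106,53,53.5),(8,0,45)]
def line(s,y,z,rows):
    xs=np.linspace(-130,30,60);a=project(r2w(np.c_[xs,0*xs+y,0*xs+z],s),c,T);i=np.argsort(a[:,1]);return np.interp(rows,a[i,1],a[i,0])
def res(s):
    d=(project(r2w(obj,s),c,T)-px); d[1,0]=0
    return np.r_[d.ravel(),line(s,79.1,63.3,[80,110,140,160])-[237.4,236.9,237.0,237.3],line(s,30,45,[135,150])-303.2,
      (line(s,20,45,[100])+line(s,-20,45,[100])-0*1)*0]
r=least_squares(res,(.525,.057,-.16),loss='soft_l1');s=r.x
print(s,np.degrees(s[2]),res(s).round(1));print(line(s,30,45,[135,150,160]),line(s,-30,45,[135,150,160]))
cc=np.array([u(456,256),u(640,268),u(629,480),u(447,466)])
def rc(k):
    a=R.from_euler('z',k[2]).apply(np.array([(20,18,53),(20,-18,53),(-20,-18,53),(-20,18,53.)]))+[k[0],k[1],0]
    return (project(r2w(a,s),c,T)-cc).ravel()
k=least_squares(rc,(-60,0,0));print(k.x,np.degrees(k.x[2]))
E
```

```text
[ 0.52392785  0.05696968 -0.18002103] -10.314445204153355 [ 0.1 -0.1  0.   0.2 -0.2 -0.   0.1  0.1 -0.1 -0.1  0.2 -0.1  0. ]
[303.39713407 303.13405484 302.97233474] [378.66363544 377.97411537 377.46463551]
[-5.99202935e+01 -1.64754635e+00 -2.46725513e-02] -1.4136330586041965
```

The fit is now tight, with residuals of 0.2 px or less: the reader is at (0.524, 0.057) m with yaw −10.3°, and the coupon at x = −60, rear face at −80. Before moving I'll check the left-hand glassware against the left finger's sweep.

```bash
cat >> h.py <<'E'
S0=np.array([.52393,.05697,-.18002])
LIF=np.array([16,-45.5,191])   # left finger, inner front tip corner, tool mm
def pose(xyz,th,pitch=0,roll=0,A=LIF):
    t=tool(S0,th,pitch,roll); return r2w(xyz,S0)[0]-t.apply(A/1000.), qr(t)
def corners(xyz,th,pitch=0,roll=0):
    p,q=pose(xyz,th,pitch,roll);P=np.array([(a,b,191) for b in (-59,-45.5,45.5,59) for a in (16,-16)])/1000.
    w=p+rq(q).apply(P)-[S0[0],S0[1],0]; return R.from_euler('z',-S0[2]).apply(w)*1000
E
python3 - <<'E'
from h import *
c=capture("top")
def back(px,c,z):
    f=200/np.tan(np.radians(c["vfov"])/2);d=rq(c["orientation"]).apply([(px[0]-c["cx"])/f,(px[1]-c["cy"])/f,1]);w=c["eye"]+d*(z-c["eye"][2])/d[2]
    return (R.from_euler('z',-S0[2]).apply(w-[S0[0],S0[1],0])*1000).round(0)
# base circles from top crop: bottle base ~ (145,285)->, measure foot ~(140,200)
for n,t,z in (("bottle",(249.2,202.4),.03),("measure",(242.4,172),.038)): print(n,back(t,c,z))
c=capture("scene")
for n,t,z in (("bottle",(305.6,269.3),.03),("measure",(279.4,266.2),.038)): print(n,back(t,c,z))
for x in (-47.5,0): print(corners((x,74.5,48.8),-25).round(0).tolist())
for a in [((-100,76,48.8),30,0,4),((-100,76,48.8),30,10),((-64,74,48.8),36,10)]: print(corners(*a).round(1).tolist())
for a in [((-47,74,60),-25),((0,74,48),-25),((-100,76,48.8),-25,0,4),((-100,76,48.8),30,10),((-60,74,48.8),36,10)]: print(np.round(solve_ik(*pose(*a)),2))
a=cv2.imread("pics/w0.png")[150:290,100:290];cv2.imwrite("pics/w0b.png",cv2.resize(a,None,fx=4,fy=4,interpolation=cv2.INTER_CUBIC))
E
```

```text
bottle [-58. 131.  30.]
measure [  3. 154.  38.]
bottle [-57. 139.  30.]
measure [  4. 158.  38.]
[[-42.0, 87.0, 49.0], [-71.0, 100.0, 49.0], [-47.0, 74.0, 49.0], [-77.0, 88.0, 49.0], [-86.0, -8.0, 49.0], [-115.0, 6.0, 49.0], [-92.0, -20.0, 49.0], [-121.0, -7.0, 49.0]]
[[6.0, 87.0, 49.0], [-23.0, 100.0, 49.0], [-0.0, 74.0, 49.0], [-29.0, 88.0, 49.0], [-38.0, -8.0, 49.0], [-67.0, 6.0, 49.0], [-44.0, -20.0, 49.0], [-73.0, -7.0, 49.0]]
[[-106.7, 87.7, 47.9], [-134.4, 71.7, 47.9], [-100.0, 76.0, 48.8], [-127.7, 60.0, 48.8], [-54.6, -2.6, 55.1], [-82.3, -18.6, 55.1], [-47.9, -14.3, 56.1], [-75.6, -30.3, 56.1]]
[[-106.8, 87.7, 48.8], [-134.0, 71.9, 54.4], [-100.0, 76.0, 48.8], [-127.3, 60.2, 54.4], [-54.5, -2.8, 48.8], [-81.8, -18.6, 54.4], [-47.8, -14.5, 48.8], [-75.0, -30.3, 54.4]]
[[-71.9, 84.9, 48.8], [-97.4, 66.4, 54.4], [-64.0, 74.0, 48.8], [-89.5, 55.5, 54.4], [-10.5, 0.4, 48.8], [-36.0, -18.1, 54.4], [-2.6, -10.5, 48.8], [-28.1, -29.1, 54.4]]
[ 0.11  0.51  1.9  -0.    0.73  2.3 ]
[ 0.08  0.57  1.8  -0.    0.77  2.27]
[ 0.19  0.5   1.97 -0.07  0.72  2.44]
[ 0.12  0.58  1.79 -0.05  0.94  1.38]
[ 0.11  0.61  1.69 -0.07  1.    1.27]
```

View pics/w0b.png

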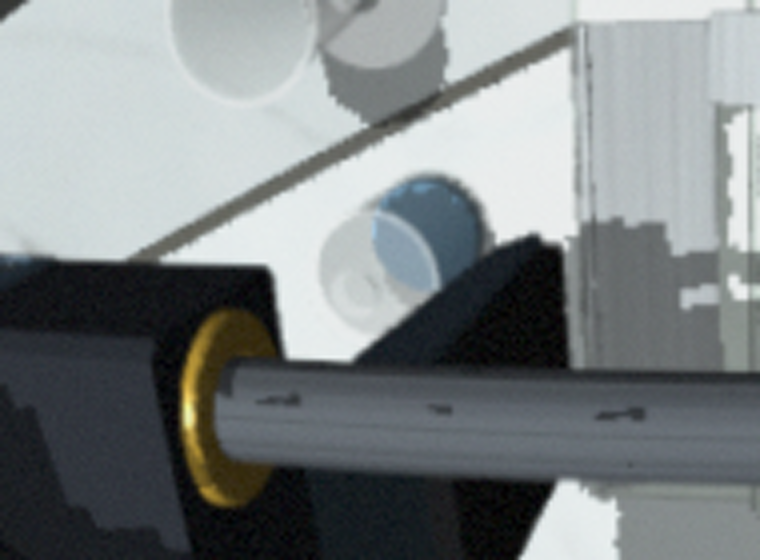

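The left glass stands at y ≥ 113, and the left finger sweeps only to y = 100, so that is clear. Now I'll press the bar and do the first push with the left finger ahead.

```bash
cat > a.py <<'E'
from h import *
def show(t):
    o=observe();print(t,round(o['time'],2),'F',R.from_euler('z',-S0[2]).apply(o['contact_force']).round(1),
     'LIF',(R.from_euler('z',-S0[2]).apply(o['tool_pos']+rq(o['eef_rot']).apply(LIF/1000)-[S0[0],S0[1],0])*1000).round(1))
def go(xyz,th,pitch=0,roll=0,v=.08,stop=25):
    p,q=pose(xyz,th,pitch,roll); h=servo_line(p,q,v,stop); 
    if h: show('STOP'); 
    return h
E
python3 - <<'E'
from a import *
reach(*pose((-48,74.5,80),-25)); show('above')
h=go((-48,74.5,66),-25); h=h or go((-48,74.5,48.8),-25,v=.03); show('down')
if not h:
    go((-41,74.5,48.8),-25,v=.04); show('touch')
    h=go((-0.5,74.5,48.8),-25,v=.04,stop=15); show('pushed')
c=capture("wrist");cv2.imwrite("pics/p1.png",cv2.resize(c["image"][:200,160:480,::-1],None,fx=2.5,fy=2.5))
E
```

```text
above 5.19 F [-0.8  0.   0.2] LIF [-48.9  74.4  79.9]
down 6.24 F [ 1.4 -1.1  5.2] LIF [-47.8  74.4  48.8]
touch 6.57 F [ 0.5 -1.4  4.8] LIF [-40.7  74.5  48.8]
pushed 7.73 F [-1.2 -1.2  5.1] LIF [-0.3 74.6 48.9]
```

View pics/p1.png

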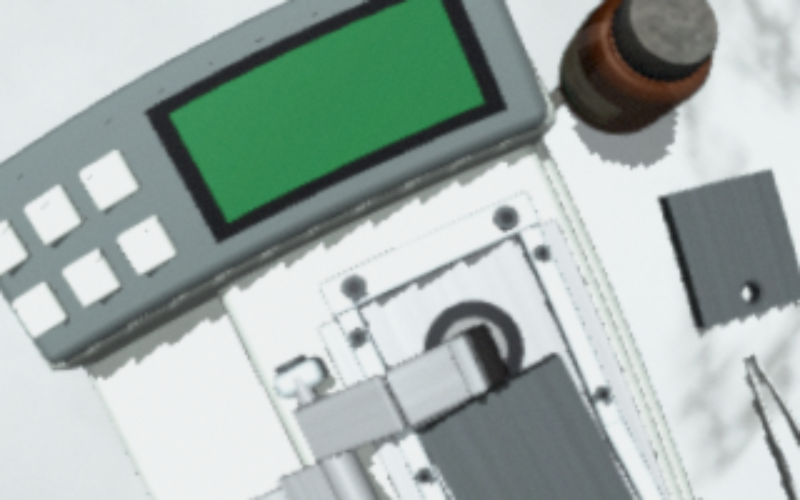

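The nose is up. The coupon's front edge (about (420, 430) to (555, 355)) has reached the port ring between the guides, and the force of about 5 N confirms the bar is held. Next I swing the right finger round behind the coupon while the left one keeps the bar down, then push it home.

```bash
python3 - <<'E'
from a import *
Z=48.8
h=go((-6,74.5,Z),-25) or go((-8,74.5,Z),-25,0,4) or go((-100,76,Z),-25,0,4,v=.1); show('back')
for th in (-16,-7,2,11,20,30):
    h=h or go((-100,76,Z),th,0,4)
show('swung')
h=h or go((-100,76,Z),30,10,0); show('lowered'); print(h,observe()['opening'])
c=capture("wrist");cv2.imwrite("pics/p2.png",cv2.resize(c["image"][:240,160:480,::-1],None,fx=2.5,fy=2.5))
E
```

```text
back 9.42 F [-3.7 -0.   4.9] LIF [-100.5   75.7   48.6]
swung 11.28 F [2.  1.6 3.7] LIF [-100.1   76.    48.8]
lowered 11.88 F [1.5 0.8 5.1] LIF [-100.    76.    48.6]
False 0.09101855627212739
```

View pics/p2.png

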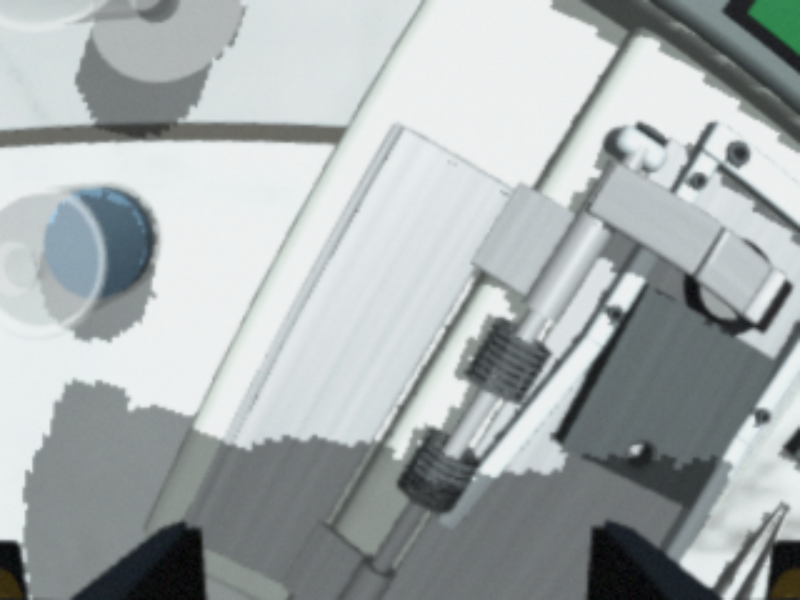

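The bar is still down and the nose up. The coupon lies square between the guides and the right finger is behind it. Now the final push to the stop.

```bash
python3 - <<'E'
from a import *
Z=48.8;h=False
for x,y,th in ((-94,75.5,32),(-90,75,34),(-86,74,36)): h=h or go((x,y,Z),th,10,v=.04,stop=15)
show('mid')
h=h or go((-77,74,Z),36,10,v=.03,stop=12); show('near')
h=h or go((-70,74,Z),36,10,v=.012,stop=10); show('home?'); print(h)
c=capture("wrist");cv2.imwrite("pics/p3.png",cv2.resize(c["image"][:240,200:520,::-1],None,fx=2.5,fy=2.5))
E
```

```text
mid 12.81 F [-0.8 -2.3  4.2] LIF [-85.9  74.   48.8]
near 13.26 F [-0.2 -0.5  4.4] LIF [-76.3  74.1  48.8]
home? 13.99 F [-3.1 -0.9  5.4] LIF [-70.   74.   48.8]
False
```

View pics/p3.png

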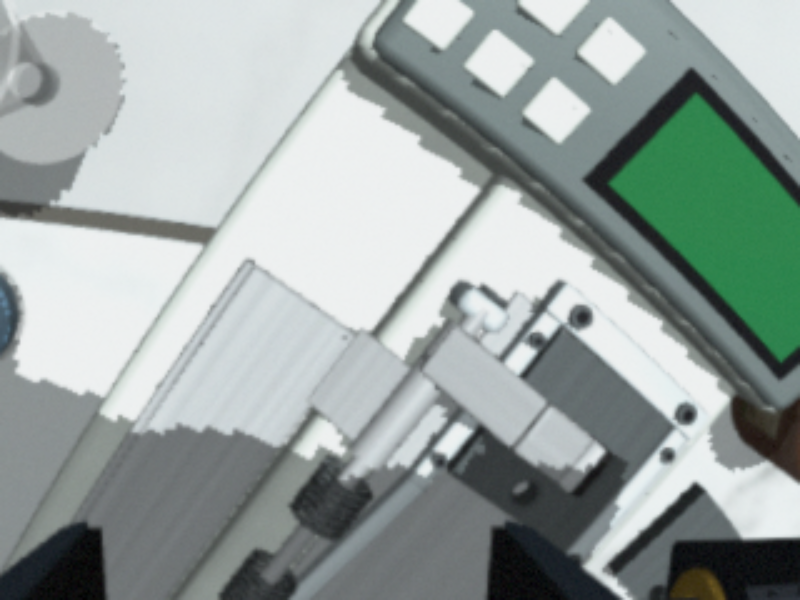

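The coupon's front edge, from (565, 330) to (675, 432), is at or almost at the stop. The force hasn't risen yet, so I'll keep pushing gently.

```bash
python3 - <<'E'
from a import *
h=False
for x in (-69,-68,-67,-66,-65,-64,-63,-62,-61,-60):
    h=go((x,74,48.8),36,10,v=.01,stop=10); show(x)
    F=R.from_euler('z',-S0[2]).apply(observe()['contact_force'])
    if h or F[0]<-12: break
c=capture("wrist");cv2.imwrite("pics/p4.png",cv2.resize(c["image"][60:210,340:540,::-1],None,fx=4,fy=4,interpolation=cv2.INTER_CUBIC))
E
```

```text
-69 14.29 F [-5.2  0.7  4.7] LIF [-69.4  74.   48.8]
-68 14.54 F [-8.2  1.   4.9] LIF [-69.   73.9  48.7]
-67 14.79 F [-10.8   1.7   5.1] LIF [-68.7  73.9  48.6]
-66 15.04 F [-13.9   3.3   6.7] LIF [-68.4  73.9  48.5]
```

View pics/p4.png

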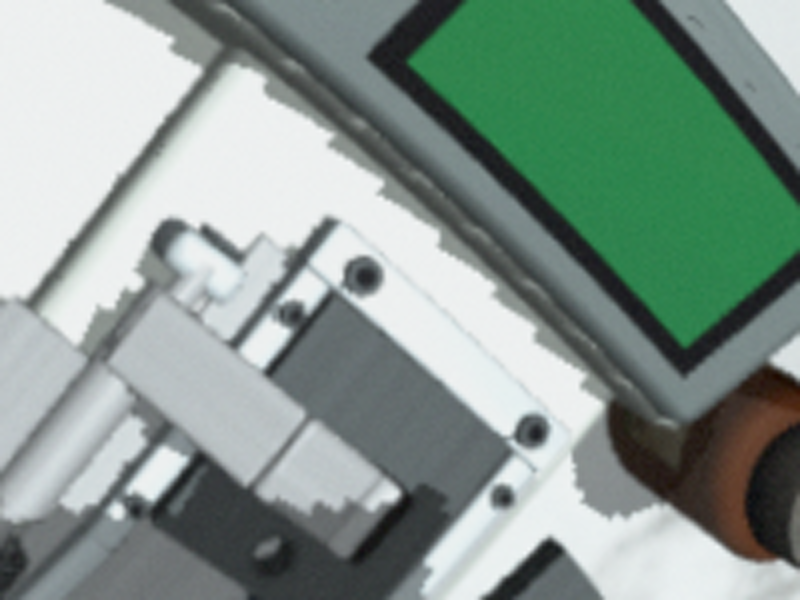

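The coupon's front edge lies flush along the stop, from (335, 292) to (510, 440), and the 14 N reaction confirms it is home. Now I ease off, release the bar and go clear.

```bash
python3 - <<'E'
from a import *
go((-71.5,74,48.8),36,10,v=.02); show('eased')
go((-72,74.5,66),36,10,v=.04); show('up')
p,q=pose((-72,76,130),36,10); servo_line(p,None,.12)
reach(*pose((-110,76,150),0)); wait(.3); show('clear')
o=observe();T=(o['tool_pos'],rq(o['eef_rot']))
c=capture("wrist");im=cv2.resize(c["image"][:,:,::-1],None,fx=4,fy=4,interpolation=cv2.INTER_CUBIC)
P=np.array([(28,18,53),(28,-18,53),(-12,18,53),(-12,-18,53)]);uv=project(r2w(P,S0),c,T)
for u in uv: cv2.circle(im,tuple(int((v+.5)*4) for v in u),3,(0,0,255),1)
x0,y0=np.clip(uv.mean(0)*4-[400,300],0,[1760,1000]).astype(int)
cv2.imwrite("pics/p5.png",im[y0:y0+600,x0:x0+800])
E
```

```text
eased 15.52 F [2.3 0.  4.9] LIF [-70.7  74.2  49. ]
up 16.1 F [ 0.   0.4 -0.6] LIF [-72.2  74.4  66. ]
clear 17.73 F [-0.8 -0.7  0.2] LIF [-109.5   76.1  149.7]
```

View pics/p5.png

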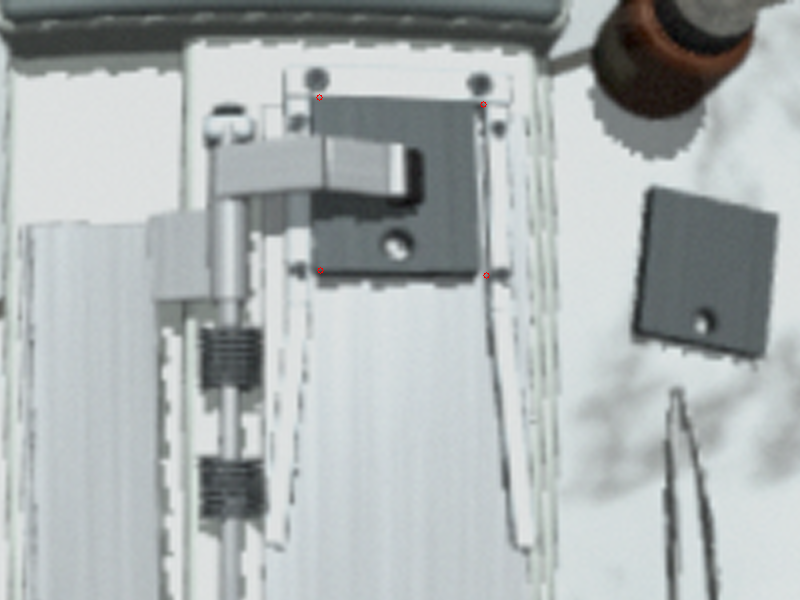

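The coupon is flush against the stop, from (315, 97) to (478, 103), with the nose down on it at (400, 170), and the robot is clear.

```bash
python3 -c "
from plant import *
print(sign_off())"
```

```text
the job is handed in; nothing more can be done
None
```

I pushed the coupon home against the end stop with the bar held down throughout, then released the bar so the clip's nose came down on the coupon; the robot is clear and the job was handed in at about 18 s.

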